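# Hold an offcut in the corner of a drilling board with one diagonal push

## Robot

A 6-joint arm with a two-finger parallel gripper is mounted at the origin on a cart in front of the work surface, level with it; the furniture and walls round the work are solid. World frame = base frame: x ahead of the robot, y to its left, z up, the work surface at z = 0. Lengths are in mm, angles in degrees, forces in N, time in s.
With the tool pointing down it reaches from about 275 to 850 mm from the base axis. Payload 19 kg.
Tool frame: the origin (TCP) lies at the centre of the arm's flange, where the gripper is bolted on; the fingertips stand 173 mm ahead of it and the grasp point (between the pads) lies 155 mm ahead of it (r.tips_ahead is the distance from the TCP to the fingertips, in mm); z points along the fingers, y is the line along which they close (so a half turn about z gives the same grasp; the last joint's range is limited). The gripper opens to 85 mm and grips with 20 to 120 N. Pads are 22 mm wide; open, the fingers measure 114 mm over their backs; the gripper's body (76 mm by 85 mm) begins 54 mm behind the grasp point. The pads swing forward as they close: fully open they stand 13 mm farther back than shut.
Start: joints at [56.264, 8.623, 82.357, -0, 89.026, -7.678], TCP at [252.597, 516.533, 404.667] pointing down, gripper open.
Joint ranges: [-160.23, 160.23], [-39.13, 120.54], [6.94, 153.29], [-79.49, 259.48], [9.18, 160.14], [-161.06, 161.06]. Speed limits (degrees/s): [108.29, 108.29, 127.2, 172.46, 172.46, 172.46].

## Interface

Orientations are given as [roll, pitch, yaw] about the fixed x, y, z axes, in that order (R = Rz(yaw) Ry(pitch) Rx(roll)).
In Python, from workcell import r gives the robot as it stands.
- The arm moves only by the shell command python3 -m crank 'ROWS' [FORCE]. ROWS is a JSON object of lists of equal length, an entry for each row: "offset": the shift along the world's x, y, z in m, a list of three; "yaw": the turn about the world's z in rad; "jaw": the finger opening in m, from 0 to 0.0854. A call has 1 to 12 rows; each row shifts and turns the commanded pose from where the row before left it; what a row does not reach is not made up. A row lasts 1/12 s, in which the tool goes at most 41.7 mm and 7.16 degrees, less where a joint would pass 70% of its speed; a pose out of reach is approached as far as the arm can. A call is refused whole if a number of a shift passes 0.0417 or a number of a turn 0.125, either way. A call with a gripper value outside its range is refused whole. The fingers move at their own pace and stop on an object; FORCE is the grip in N (left out, the last holds). Time passes only in rows, so rows that do not move let the fingers close. It gives the time, the measured TCP pose, the force, the opening and the grip force at its end, in the units of the state.
- r.observe(): the state, without advancing time (a new reading comes with each control period).
- r.camera(name): name is "scene" or "top"; returns (picture, depth): 420x560x3 uint8, red, green, blue; 420x560 float32, mm along the optical axis (not along the pixel's ray), 0 where there is no reading.
- r.calibration(name): a dict with "camera_matrix" (3x3 intrinsics, pixels), "camera_from_world" (4x4, takes a point from world to camera coordinates). Camera axes: x right, y up, looking along -z (the intrinsics and any distortion apply to the point x, -y, -z); pixel columns grow to the right and rows downward; lengths in mm; the calibration is good to about 2 mm. A picture is of the moment at which its call begins. calibration takes no time and is no camera call.
- r.job_done(): hands the job in; it is judged then, once.
The state is a dict: "t": time; "joints": joint angles; "joint_vel": joint speeds; "joint_efforts": joint torques, N m; "tool_pos": TCP position; "eef_rot": TCP orientation; "contact_force": force on the tool from outside, world axes, zero at the start; "ft_torque": the same for the moment, N m; "gripper_width": opening from 0.0 (shut) to 1.0 (fully open); "finger_force": force on a finger pad.
Only numpy, scipy, OpenCV 4.12 (cv2) and the standard library are available. Lean on these libraries where they do the work, as an engineer would, in place of code of your own. Each camera call takes 0.05 s, during which the arm holds its last target. There are 200 camera calls.

## Task

Get the wooden offcut ready for drilling: first swing the flip stop on the drilling board's fence right down, then lay the offcut flat on the board, long side along the fence, and slide it fully home against both the fence and the stop. Finish while holding it there with one firm diagonal push of the fingers, pressing it down on the board and against the fence at once, without leaning on the fence or board itself; the program ends with the push still on. Leave the small carton and the tape roll where they are.

Things in the scene. Friction and masses are not known exactly. Their poses are not given: they have to be found in the camera images.
- wood_block: the offcut: a plain brown wooden block 45 x 120 x 36 mm (x, y, z at zero yaw), about 0.12 kg, loose, lying flat on the bench right of the vise; origin at the centre of its underside, long side along its y axis, z up. Between it and the board stands a fixed vise 130 mm tall at (0.39, -0.01); a case and boxes up to 0.3 m tall stand behind them, beyond about x = 0.47
- bed: the plywood bed of the drilling board, 140 x 260 x 18 mm (x, y, z), fixed, on the bench left of the vise; origin at the centre of its underside, 2 mm above the bench, so its top is 20 mm above the bench (18 mm above this origin). The aluminium fence stands on its far edge (+x), along its y axis; the 122 mm of bed on the near side (-x) of the fence are clear
- fence: the aluminium fence bar on the bed, 18 x 260 x 40 mm (x, y, z), fixed; origin at the centre of its underside, at the bed's top; same axes as the bed. Its near face, which the offcut goes against, is 9 mm from the origin towards -x; its top is 60 mm above the bench
- stop_pivot (a point): hinge axis of the flip stop, 74 mm above the bench, over the middle of the fence's thickness; it runs along the fence (y). The dark steel saddle, 36 mm long, is clamped on the fence towards its left (+y) end, where along it varies. Arm down, measured from this axis: an aluminium bar 14 mm wide reaches 60 mm to -x (its 20 mm wide thumb tab to 69 mm), its top 7 mm above the axis
- stop_arm (a joint): angle of the flip stop's arm, rad: 0 = right down (hard stop), grows as it swings up and back, to 2.1; starts at 1.5 to 2.0. It stays where it is left (friction 0.08 N m, under 2 N at the bar's end). Up, the bar stands on end over the fence, its smooth top side facing +x; drawing that side to -x from behind, in an arc about the axis, swings the arm over and down. Pressing straight down may jam
- stop_face (a point): point on the right (-y) side of the stop's tongue, the face that the offcut's end goes against (7 mm from the tongue's middle plane); moves with the arm. Arm down, the tongue is a plate 14 mm thick along y hanging in front of the fence, from 13 to 55 mm to -x of the hinge axis and down to 50 mm below it, 4 mm clear of the bed
- carton_04: small white card box 66 x 50 x 62 mm with a dark green band, a loose bystander near the offcut; origin at the centre of its underside
- tape_roll: black roll of tape, about 57 mm across and 19 mm high, a loose bystander near the offcut; origin at the centre of its underside

How it is judged (in metres and radians):
On the way, in this order (a step that is already met when the one before it is completed fails the run):
1. the flip stop is right down (value of joint stop_arm below 0.06 rad), for 0.2 s.
2. the offcut lies flat on the bed in front of the fence (contact force between wood_block and bed above 0.4 N and angle between wood_block's own z axis and vertical below 0.06 rad and z of wood_block in the frame of fence below 0.004 m and value of joint stop_arm below 0.06 rad), for 0.2 s.
At the end, for the whole second after the job is handed in: Stop down (under 0.06 rad); offcut flat on the bed, square to the fence within 0.03 rad, within 2 mm of the fence and 2.5 mm of the stop, at rest, pressed by the fingers with over 4 N on the bed and 3 N on the fence; the robot touches neither fence nor bed (value of joint stop_arm below 0.06 rad and contact force between wood_block and bed above 4 N and contact force between wood_block and fence above 3 N and contact force between the fingers and wood_block above 4 N and contact force between the arm and fence below 0.3 N and contact force between the arm and bed below 0.3 N and angle between wood_block's own z axis and vertical below 0.04 rad and angle between the y axis of wood_block and the y axis of fence, either way round below 0.03 rad and x of wood_block in the frame of fence between -0.0335 and -0.0285 m and y of wood_block in the frame of stop_face between -0.0625 and -0.057 m and linear speed of wood_block below 0.01 m/s); the arm keeps its last pose, push and grip.
It fails at once if the small carton or the tape roll is pushed more than 30 mm from its place (distance of any of carton_04, tape_roll from where it was at the start of the episode above 0.03 m).
It also fails if it takes over 72 s, if anything falls off the work surface, if the arm or the gripper's body presses on something with over 40 N, if the wrist force passes 120 N, or if a joint passes its speed limit or range.

## Working session

There is one attempt and no reset: what is moved stays moved. The work goes in short steps, Python scripts to look and compute and a shell command to move; the robot and the scene stay as the last step left them, time stands still between calls to the robot, and variables do not carry over. Pictures are saved under pics/ and viewed, at most 10 in all, crops included, and the job is handed in when it is done.

```bash
ls; mkdir -p pics
cat > h.py <<'E'
import numpy as np, cv2
from workcell import r
def cloud(name):
    p,d=r.camera(name); c=r.calibration(name); K=np.array(c["camera_matrix"]); T=np.linalg.inv(np.array(c["camera_from_world"]))
    v,u=np.mgrid[0:d.shape[0],0:d.shape[1]]
    x=(u-K[0,2])/K[0,0]*d; y=(v-K[1,2])/K[1,1]*d
    P=np.stack([x,-y,-d,np.ones_like(d)],-1)@T.T
    P=P[...,:3]; P[d<=0]=np.nan
    return p,P
def save(name,p): cv2.imwrite(f"pics/{name}.png",cv2.cvtColor(p,cv2.COLOR_RGB2BGR))
E
python3 - <<'E'
from h import *
for n in("scene","top"):
    p,P=cloud(n); save(n+"0",p); np.savez(n+"0",p=p,P=P); print(r.calibration(n))
print(r.observe())
E
```

```text
pics
{'camera_matrix': array([[518.21614631,   0.        , 272.74349561],
       [  0.        , 518.21614631, 209.13808198],
       [  0.        ,   0.        ,   1.        ]]), 'camera_from_world': array([[ 2.51717769e-01, -9.67764696e-01, -8.34618143e-03,
        -1.14457314e+02],
       [ 7.10307305e-01,  1.78881329e-01,  6.80782639e-01,
        -3.64652335e+02],
       [-6.57344428e-01, -1.77293441e-01,  7.32437942e-01,
        -1.25078098e+03],
       [ 0.00000000e+00,  0.00000000e+00,  0.00000000e+00,
         1.00000000e+00]])}
{'camera_matrix': array([[478.36895282,   0.        , 286.86366008],
       [  0.        , 478.36895282, 216.23398112],
       [  0.        ,   0.        ,   1.        ]]), 'camera_from_world': array([[ 1.58678436e-02, -9.99873542e-01,  1.05393302e-03,
        -1.25894590e+01],
       [ 9.98518157e-01,  1.59011923e-02,  5.20446092e-02,
        -4.08937639e+02],
       [-5.20547865e-02,  2.26535534e-04,  9.98644205e-01,
        -1.54760195e+03],
       [ 0.00000000e+00,  0.00000000e+00,  0.00000000e+00,
         1.00000000e+00]])}
{'t': 0.1, 'joints': array([ 5.62641648e+01,  8.64665395e+00,  8.23865716e+01,  3.83304490e-03,
        8.90274202e+01, -7.67754309e+00]), 'joint_vel': array([ 0.00373158, -0.00871832, -0.09140788,  0.03986117, -0.00704963,
       -0.02182146]), 'joint_efforts': array([ 6.32457290e-03, -7.14388418e+01, -5.71789992e+01, -8.06405660e-05,
        7.51103915e-03,  1.33765229e-04]), 'tool_pos': array([252.57947715, 516.5197577 , 404.17398768]), 'eef_rot': array([-1.79940410e+02, -1.19001952e-02,  1.53941635e+02]), 'contact_force': array([-0.27262825, -0.28398836,  0.21614284]), 'ft_torque': array([ 0.0194154 ,  0.02994029, -0.0717135 ]), 'finger_force': 0.0, 'gripper_width': 1.0017731481625611}
```

View pics/scene0.png

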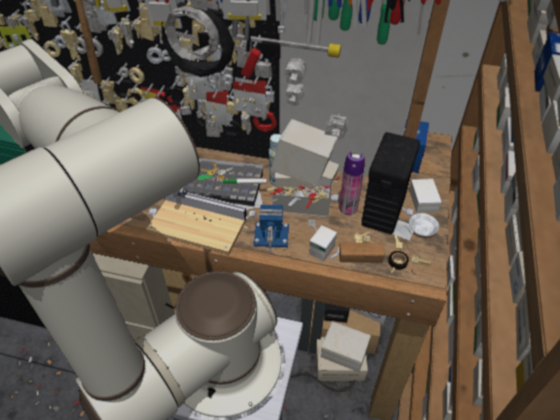

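View pics/top0.png

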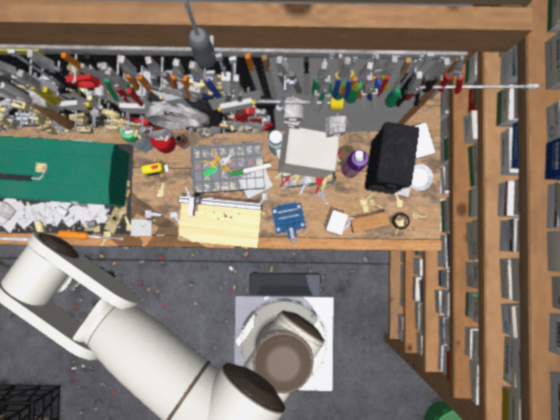

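The scene view shows the board at about (205,220), with the vise, carton (322,240), offcut (362,253) and tape (398,259) to its right. In the top view the board is at (220,223), the stop at about (192,205), the carton at (337,221), the offcut at (370,222) and the tape at (400,220). Next I measure from the depth cloud.

Run:
```python
from h import *
D=np.load("top0.npz"); p,P=D["p"],D["P"]
a=cv2.resize(p[185:255,165:275],None,fx=7,fy=7,interpolation=cv2.INTER_CUBIC)[:, :770]
D2=np.load("scene0.npz"); q=D2["p"]
b=cv2.resize(q[165:275,145:255],None,fx=5,fy=5,interpolation=cv2.INTER_CUBIC)
save("crop0",np.hstack([cv2.resize(a,(400,255)),cv2.resize(b,(400,400))[:255*0+400]]) if 0 else np.vstack([cv2.resize(a,(440,280)),cv2.resize(q[185:265,150:290],(440,252),interpolation=cv2.INTER_CUBIC)]))
def comp(P,p,sl,zlo,zhi,mask=None,name=""):
    S=P[sl].reshape(-1,3); c=p[sl].reshape(-1,3).astype(int)
    m=(S[:,2]>zlo)&(S[:,2]<zhi)
    if mask is not None: m&=mask(c)
    S=S[m]; 
    if len(S)<5: print(name,len(S)); return
    (cx,cy),(w,h),an=cv2.minAreaRect(S[:,:2].astype(np.float32))
    print(name,len(S),"rect",np.round([cx,cy,w,h,an],1),"zmed",np.round(np.median(S[:,2]),1),"mean",S.mean(0).round(1))
s=np.s_
comp(P,p,s[200:245,346:390],22,50,None,"block")
comp(P,p,s[200:245,322:354],45,80,None,"carton")
comp(P,p,s[205:236,388:415],10,30,None,"tape")
comp(P,p,s[190:255,170:270],14,30,None,"bed")
comp(P,p,s[190:215,175:270],50,68,None,"fence")
comp(P,p,s[185:225,175:270],72,200,None,"stop")
Q,qp=D2["P"],D2["p"]
for n,lo,hi,x0,x1,y0,y1 in [("block",25,50,240,420,-300,-120),("carton",45,80,240,420,-200,-60),("bed",14,30,250,470,80,420),("fence",50,68,330,470,80,420),("stop",75,200,300,520,120,420)]:
    S=Q.reshape(-1,3); m=(S[:,0]>x0)&(S[:,0]<x1)&(S[:,1]>y0)&(S[:,1]<y1)&(S[:,2]>lo)&(S[:,2]<hi); S=S[m]
    print("scene",n,len(S), cv2.minAreaRect(S[:,:2].astype(np.float32)) if len(S)>5 else "", S.min(0).round() if len(S) else "",S.max(0).round() if len(S) else "")
# stop points listing
S=P[185:225,175:215].reshape(-1,3); S=S[S[:,2]>68]; print(S.round(0)[::3])
```

```text
block 531 rect [ 393.6 -270.9   44.8  120.9   13.4] zmed 34.9 mean [ 393.5 -270.6   34.9]
carton 342 rect [ 386.  -173.3   72.8   66.1   71.7] zmed 60.7 mean [ 389.5 -162.    60.5]
tape 156 rect [ 402.4 -383.7   79.7   67.7   54.6] zmed 17.0 mean [ 399.6 -375.    16.9]
bed 2758 rect [406.9 213.2 265.3 182.1  85.6] zmed 19.4 mean [376.5 211.6  19.7]
fence 463 rect [459.5 208.4 262.2  47.7  86.3] zmed 59.2 mean [447.3 204.5  59.2]
stop 157 rect [430.2 280.7  27.2  57.4  86. ] zmed 124.8 mean [432.9 282.  116. ]
scene block 610 ((385.43487548828125, -214.27383422851562), (60.15868377685547, 177.67108154296875), 9.680450439453125) [ 348. -300.   25.] [ 418. -127.   49.]
scene carton 413 ((387.96417236328125, -160.5531005859375), (51.365657806396484, 70.62415313720703), 72.64352416992188) [ 350. -194.   45.] [ 420. -129.   68.]
scene bed 3006 ((377.344970703125, 216.27383422851562), (264.0345458984375, 133.56385803222656), 85.24580383300781) [304.  80.  14.] [451. 349.  30.]
scene fence 440 ((443.691162109375, 187.3166046142578), (215.63113403320312, 28.380630493164062), 86.93701171875) [
[... 437 characters left out ...]
452. 266.  78.]
 [445. 285. 121.]
 [445. 277. 118.]
 [449. 275.  77.]
 [449. 266.  78.]
 [441. 283. 133.]
 [443. 278. 110.]
 [445. 274.  82.]
 [438. 290. 128.]
 [438. 280. 130.]
 [441. 278.  94.]
 [435. 283. 130.]
 [437. 279. 106.]
 [432. 289. 131.]
 [433. 279. 122.]
 [429. 293. 124.]
 [429. 283. 128.]
 [431. 279. 105.]
 [426. 290. 126.]
 [426. 281. 125.]
 [423. 292. 131.]
 [423. 284. 125.]
 [425. 279. 103.]
 [420. 287. 125.]
 [421. 279. 116.]
 [417. 289. 127.]
 [417. 281. 125.]
 [415. 294. 119.]
 [414. 284. 125.]
 [416. 280.  95.]
 [411. 286. 128.]
 [412. 280. 111.]
 [408. 289. 125.]
 [408. 280. 126.]
 [405. 292. 125.]
 [405. 284. 122.]
 [407. 280.  96.]
 [402. 285. 130.]
 [404. 282. 102.]]
```

View pics/crop0.png

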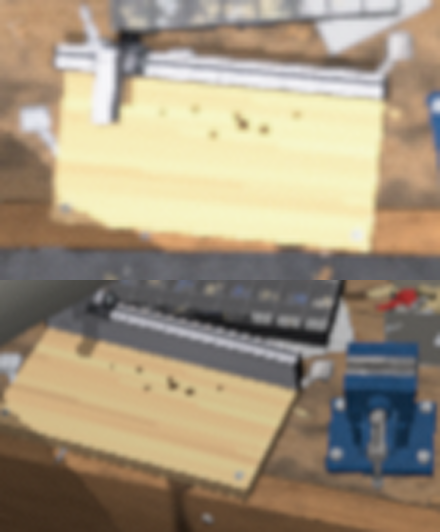

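The crop shows the board turned a few degrees, with the arm up, the tongue pointing to -x at about y=283, and the dark saddle on its right. Next I fit the fence line and check the height of what stands behind it.

```bash
cat > fence.py <<'E'
from h import *
from scipy.optimize import least_squares
def fence(P,Q):
    S=np.vstack([P.reshape(-1,3),Q.reshape(-1,3)])
    T=P.reshape(-1,3); m=(abs(T[:,2]-60)<4)&(T[:,0]>425)&(T[:,0]<475)&(T[:,1]>70)&(T[:,1]<350); T=T[m]
    res=least_squares(lambda a:T[:,0]-(a[0]+a[1]*(T[:,1]-210)),[450,0.08],loss='soft_l1',f_scale=3)
    return res.x,T
if __name__=="__main__":
    D=np.load("top0.npz"); P=D["P"]; Q=np.load("scene0.npz")["P"]
    (a,b),T=fence(P,Q)
    d=T[:,0]-(a+b*(T[:,1]-210)); print("fence x at y=210:",a,"slope",b,"yaw",-np.degrees(np.arctan(b)),np.percentile(d,[2,10,50,90,98]).round(1),"y",np.percentile(T[:,1],[0.5,99.5]))
    B=P.reshape(-1,3); m=(abs(B[:,2]-20)<4)&(B[:,0]>270)&(B[:,0]<440)&(B[:,1]>70)&(B[:,1]<355);B=B[m]
    for row in range(90,350,40):
        s=B[abs(B[:,1]-row)<8]; t=T[abs(T[:,1]-row)<8]
        print(row,"bed x",s[:,0].min().round(1),s[:,0].max().round(1),"fence x",np.sort(t[:,0])[[1,-2]].round(1))
    for X in (330,360,390): 
        s=B[abs(B[:,0]-X)<6]; print(X,"bed y",s[:,1].min().round(1),s[:,1].max().round(1))
    R=P.reshape(-1,3)
    for y in (250,280,310):
        print(y,[(x,float(np.nanmax(R[(abs(R[:,0]-x)<6)&(abs(R[:,1]-y)<15),2]).round())) for x in range(462,620,12)])
    s=R[(R[:,2]>95)&(R[:,0]>380)&(R[:,0]<480)&(R[:,1]>250)&(R[:,1]<310)]
    for x in (405,415,425,435,445,455): 
        q=s[abs(s[:,0]-x)<5]; print("tongue",x,q[:,1].min().round(1),q[:,1].max().round(1),"z",np.percentile(q[:,2],[10,50,90]).round(1), "top-y",q[q[:,2]>120][:,1].min().round(1))
    print(r.tips_ahead)
E
python3 fence.py
```

```text
fence x at y=210: 446.617124602332 slope 0.08587391565626291 yaw -4.908171746435191 [-9.3 -7.5 -0.2  7.9 12.2] y [ 79.10326872 338.55968313]
90 bed x 307.6 427.4 fence x [427.9 443.6]
130 bed x 310.2 430.1 fence x [433.6 449.1]
170 bed x 312.7 432.7 fence x [436.3 452. ]
210 bed x 315.4 438.2 fence x [438.6 454.6]
250 bed x 318.1 437.9 fence x [441.2 457.1]
290 bed x 323.7 437.3 fence x [465.5 466.1]
330 bed x 326.3 439.5 fence x [449.  462.3]
330 bed y 89.0 347.9
360 bed y 86.4 345.2
390 bed y 83.8 343.5
250 [(462, 62.0), (474, 11.0), (486, 51.0), (498, 51.0), (510, 55.0), (522, 52.0), (534, 55.0), (546, 59.0), (558, 56.0), (570, 55.0), (582, 55.0), (594, 565.0), (606, 690.0), (618, 775.0)]
280 [(462, 84.0), (474, 60.0), (486, 52.0), (498, 52.0), (510, 52.0), (522, 52.0), (534, 51.0), (546, 49.0), (558, 50.0), (570, 51.0), (582, 55.0), (594, 564.0), (606, 609.0), (618, 788.0)]
310 [(462, 66.0), (474, 10.0), (486, 49.0), (498, 50.0), (510, 50.0), (522, 48.0), (534, 49.0), (546, 50.0), (558, 50.0), (570, 49.0), (582, 49.0), (594, 553.0), (606, 755.0), (618, 765.0)]
tongue 405 279.9 293.1 z [105.1 123.6 127.9] top-y 280.1
tongue 415 278.7 293.8 z [111.  124.8 127.8] top-y 280.6
tongue 425 278.6 294.6 z [110.2 125.1 129.9] top-y 278.6
tongue 435 278.6 292.7 z [105.4 125.8 129.7] top-y 278.6
tongue 445 276.8 290.6 z [110.2 126.5 133.2] top-y 277.3
tongue 455 274.8 292.6 z [115.2 137.8 144.7] top-y 274.8
173.4
```

```bash
python3 -m crank '{"offset":[[0.023,-0.0235,0],[0.023,-0.0235,0],[0.023,-0.0235,0],[0.023,-0.0235,0],[0.023,-0.0235,0],[0.023,-0.0235,0],[0.023,-0.0235,0],[0.023,-0.0235,0],[0.023,-0.0235,0],[0.023,-0.0235,0],[0,0,0]],"yaw":[0.037,0.037,0.037,0.037,0.037,0.037,0.037,0.037,0.037,0.037,0],"jaw":[0,0,0,0,0,0,0,0,0,0,0]}'
```

```text
t: 1.02
tool_pos: [485.6, 278.1, 404.0]
eef_rot: [-179.9, 0.0, 175.1]
contact_force: [0.8, -0.5, -0.1]
gripper_width: -0.001
finger_force: 0.0
```

```bash
python3 -m crank '{"offset":[[0,0.003,-0.03],[0,0,-0.03],[0,0,-0.03],[0,0,-0.029],[0,0,0]],"yaw":[0,0,0,0,0],"jaw":[0,0,0,0,0]}'
python3 - <<'E'
from h import *
p,P=cloud("scene"); save("s1",cv2.resize(p[150:270,130:290],(800,600),interpolation=cv2.INTER_CUBIC))
E
```

```text
t: 1.43
tool_pos: [481.3, 284.1, 280.1]
eef_rot: [-179.8, -0.4, 175.1]
contact_force: [0.5, -0.7, -0.7]
gripper_width: 0.001
finger_force: 0.0
```

View pics/s1.png

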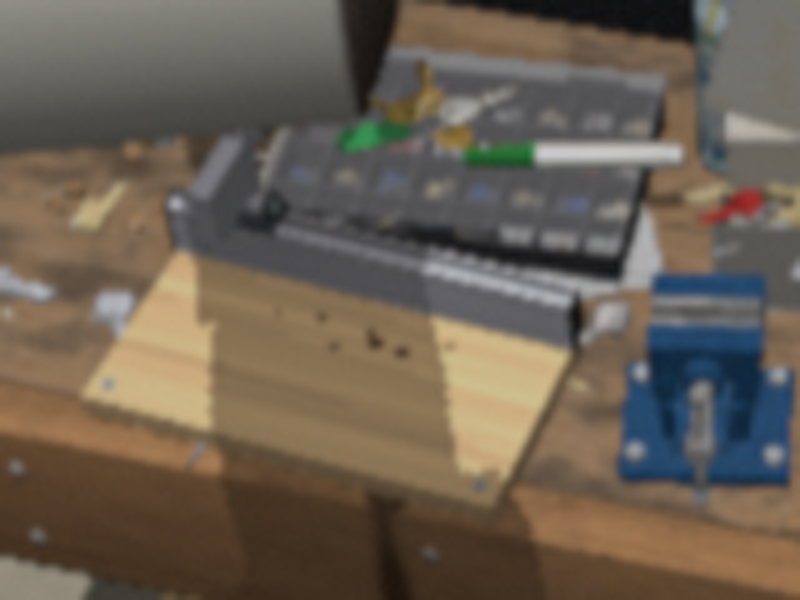

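The arm link hides the gripper. The bar stands upright at about (215,185), as expected. Now I sweep the arc.

```bash
python3 -m crank '{"offset":[[0,0,0],[-0.010,0.001,0.003],[-0.014,0.001,0.004],[-0.008,0.0005,-0.001],[-0.008,0.0005,-0.001],[-0.007,0.0005,-0.004],[-0.007,0.0005,-0.004],[0,0,0]],"yaw":[0,0,0,0,0,0,0,0],"jaw":[0,0,0,0,0,0,0,0]}'
```

```text
t: 2.15
tool_pos: [427.3, 288.6, 281.9]
eef_rot: [-180.0, -0.1, 175.2]
contact_force: [0.4, -0.2, 0.5]
gripper_width: 0.0
finger_force: 0.0
```

```bash
python3 -m crank '{"offset":[[-0.005,0.0005,-0.005],[-0.0045,0.0005,-0.006],[-0.002,0,-0.007],[-0.0015,0,-0.006],[0,0,0],[0,0,0]],"yaw":[0,0,0,0,0,0],"jaw":[0,0,0,0,0,0]}'
python3 - <<'E'
from h import *
p,P=cloud("top"); np.savez("top2",p=p,P=P)
S=P.reshape(-1,3); m=(S[:,2]>64)&(S[:,2]<160)&(S[:,0]>360)&(S[:,0]<480)&(S[:,1]>240)&(S[:,1]<330)
print(S[m][::4].round())
E
```

```text
t: 2.65
tool_pos: [415.6, 289.5, 258.1]
eef_rot: [-180.0, -0.1, 175.1]
contact_force: [-0.4, 0.9, 0.4]
gripper_width: 0.006
finger_force: 0.0
[[456. 262.  64.]
 [386. 294.  85.]]
```

```bash
python3 -m crank '{"offset":[[0,0,-0.002],[0,0,-0.002],[0,0,-0.001],[0,0,0]],"yaw":[0,0,0,0],"jaw":[0,0,0,0]}'
```

```text
t: 3.03
tool_pos: [415.7, 289.6, 254.3]
eef_rot: [180.0, 0.0, 175.1]
contact_force: [-3.6, -0.9, 9.7]
gripper_width: -0.002
finger_force: 4.6
```

```bash
python3 -m crank '{"offset":[[0,0,-0.0005],[0,0,0],[0,0,0],[0,0,0.02],[0,0,0.04],[0,0,0.04],[0,0,0.04],[0,-0.02,0.01],[0,-0.03,0],[0,-0.035,0],[-0.002,-0.035,0],[-0.002,-0.035,0]],"yaw":[0,0,0,0,0,0,0,-0.1,-0.1,-0.1,-0.1,-0.1],"jaw":[0,0,0,0,0,0,0,0.03,0.0854,0.0854,0.0854,0.0854]}'
python3 -m crank '{"offset":[[-0.002,-0.035,0],[-0.002,-0.035,0],[-0.002,-0.035,0],[-0.002,-0.035,0],[-0.002,-0.035,0],[-0.002,-0.035,0],[-0.002,-0.035,0],[-0.002,-0.035,0],[-0.002,-0.035,0],[-0.002,-0.035,0],[0,-0.03,0],[0,-0.02,0]],"yaw":[-0.1,-0.1,-0.1,-0.1,-0.1,-0.1,-0.1,-0.05,0,0,0,0],"jaw":[0.0854,0.0854,0.0854,0.0854,0.0854,0.0854,0.0854,0.0854,0.0854,0.0854,0.0854,0.0854]}'
python3 -m crank '{"offset":[[0,0,0],[0,0,0]],"yaw":[0,0],"jaw":[0.0854,0.0854]}'
python3 - <<'E'
from h import *
p,P=cloud("top"); np.savez("top3",p=p,P=P); save("t3",cv2.resize(p[180:260,160:420],(780,240),interpolation=cv2.INTER_CUBIC))
S=P.reshape(-1,3); m=(S[:,2]>64)&(S[:,2]<160)&(S[:,0]>360)&(S[:,0]<480)&(S[:,1]>240)&(S[:,1]<330)
S=S[m]; print(len(S),S.min(0).round(1),S.max(0).round(1)); print(S[::6].round())
E
```

```text
t: 4.03
tool_pos: [411.2, 133.2, 403.2]
eef_rot: [180.0, 0.0, 146.2]
contact_force: [0.9, -0.0, -0.5]
gripper_width: 0.71
finger_force: 0.0
t: 5.03
tool_pos: [391.1, -268.2, 403.0]
eef_rot: [-180.0, 0.0, 103.4]
contact_force: [0.8, 1.2, -0.4]
gripper_width: 1.005
finger_force: 0.0
t: 5.2
tool_pos: [391.4, -266.3, 402.8]
eef_rot: [-180.0, -0.0, 103.4]
contact_force: [0.1, -0.7, -0.1]
gripper_width: 0.999
finger_force: 0.0
191 [385.6 242.8  64. ] [465.8 315.6  90. ]
[[465. 300.  67.]
 [461. 297.  81.]
 [457. 296.  82.]
 [458. 277.  83.]
 [454. 293.  81.]
 [455. 274.  83.]
 [452. 300.  77.]
 [452. 282.  76.]
 [453. 265.  65.]
 [448. 291.  78.]
 [448. 271.  82.]
 [445. 290.  81.]
 [446. 272.  77.]
 [442. 287.  82.]
 [444. 268.  66.]
 [440. 277.  69.]
 [437. 280.  66.]
 [430. 293.  78.]
 [427. 293.  78.]
 [423. 293.  81.]
 [420. 293.  81.]
 [417. 293.  78.]
 [414. 289.  80.]
 [411. 287.  77.]
 [408. 287.  76.]
 [405. 282.  83.]
 [402. 281.  75.]
 [399. 281.  71.]
 [395. 282.  83.]
 [392. 285.  82.]
 [389. 289.  80.]
 [386. 291.  84.]]
```

View pics/t3.png

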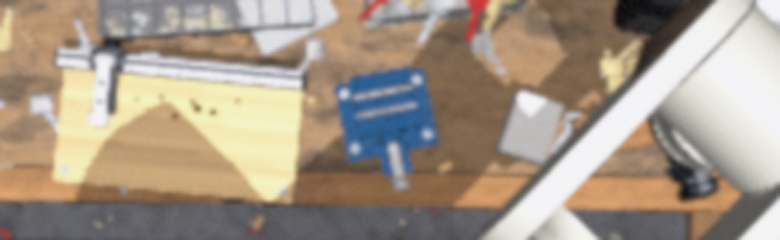

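The stop is down: the whole bar sits at z of about 81. Next is the grasp on the offcut.

```bash
python3 -m crank '{"offset":[[0.001,-0.002,-0.037],[0.001,-0.0025,-0.037],[0,0,-0.037],[0,0,-0.037],[0,0,-0.037],[0,0,-0.03],[0,0,-0.01],[0,0,0],[0,0,0],[0,0,0],[0,0,0],[0,0,0]],"yaw":[0,0,0,0,0,0,0,0,0,0,0,0],"jaw":[0.0854,0.0854,0.0854,0.0854,0.0854,0.0854,0.0854,0.0854,0.03,0.03,0.03,0.03]}' 30
python3 -m crank '{"offset":[[0,0,0],[0,0,0],[0,0,0],[0,0,0]],"yaw":[0,0,0,0],"jaw":[0.03,0.03,0.03,0.03]}' 30
```

```text
t: 6.25
tool_pos: [394.0, -270.2, 180.0]
eef_rot: [179.9, 0.1, 103.5]
contact_force: [-0.5, 2.3, 7.9]
gripper_width: 0.521
finger_force: 29.5
t: 6.58
tool_pos: [394.0, -270.3, 179.9]
eef_rot: [179.9, 0.1, 103.5]
contact_force: [-0.6, 3.1, 12.4]
gripper_width: 0.517
finger_force: 30.0
```

```bash
python3 -m crank '{"offset":[[0,0,0.015],[0,0,0.03],[0,0,0.04],[0,0,0.04],[0,0,0.035],[0,0,0.01],[0,0.015,0],[0,0.025,0],[0,0.035,0],[-0.002,0.035,0],[-0.002,0.035,0],[-0.002,0.035,0]],"yaw":[0,0,0,0,0,0,0,0,0,0,0,0],"jaw":[0.03,0.03,0.03,0.03,0.03,0.03,0.03,0.03,0.03,0.03,0.03,0.03]}' 30
python3 -m crank '{"offset":[[-0.002,0.035,0],[-0.002,0.035,0],[-0.002,0.035,0],[-0.002,0.035,0],[-0.002,0.035,0],[0,0.035,0],[0,0.035,0],[0,0.024,0],[0,0.015,0],[0,0.01,0],[0,0,0],[0,0,0]],"yaw":[-0.04,-0.04,-0.04,-0.04,-0.04,-0.04,-0.04,-0.036,0,0,0,0],"jaw":[0.03,0.03,0.03,0.03,0.03,0.03,0.03,0.03,0.03,0.03,0.03,0.03]}' 30
python3 - <<'E'
from h import *
p,P=cloud("scene"); save("s4",cv2.resize(p[110:290,130:370],(800,600),interpolation=cv2.INTER_CUBIC))
E
```

```text
t: 7.58
tool_pos: [386.7, -88.0, 347.4]
eef_rot: [-180.0, -0.0, 103.5]
contact_force: [1.1, 0.5, -0.9]
gripper_width: 0.52
finger_force: 32.2
t: 8.58
tool_pos: [377.3, 204.0, 347.7]
eef_rot: [-180.0, 0.0, 85.5]
contact_force: [-0.5, -0.9, -0.4]
gripper_width: 0.524
finger_force: 32.2
```

View pics/s4.png

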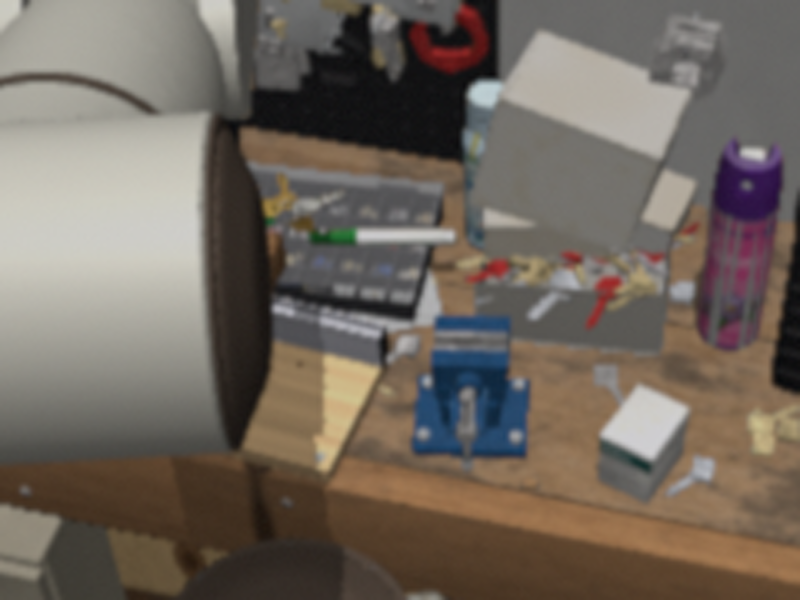

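The carton hasn't moved, and the grip width confirms the offcut is held, though the arm hides it in this view. Lowering it now.

```bash
python3 -m crank '{"offset":[[0,0,-0.03],[0,0,-0.035],[0,0,-0.035],[0,0,-0.025],[0,0,-0.012],[0,0,-0.006],[0,0,-0.002],[0,0,0],[0,0,-0.001],[0,0,0]],"yaw":[0,0,0,0,0,0,0,0,0,0],"jaw":[0.03,0.03,0.03,0.03,0.03,0.03,0.03,0.03,0.03,0.03]}' 30
```

```text
t: 9.47
tool_pos: [377.9, 204.0, 203.0]
eef_rot: [179.9, -0.0, 85.4]
contact_force: [-0.3, -0.7, -1.0]
gripper_width: 0.517
finger_force: 32.1
```

```bash
python3 -m crank '{"offset":[[0,0,-0.0015],[0,0,-0.001],[0,0,-0.001],[0,0,-0.0005],[0,0,0]],"yaw":[0,0,0,0,0],"jaw":[0.03,0.03,0.03,0.03,0.03]}' 30
```

```text
t: 9.88
tool_pos: [377.8, 204.1, 199.9]
eef_rot: [180.0, -0.0, 85.4]
contact_force: [-14.5, -5.7, 36.7]
gripper_width: 0.523
finger_force: 36.7
```

```bash
python3 -m crank '{"offset":[[0,0,0.001],[0,0,0],[0,0,0],[0,0,0],[0,0,0],[0,0,0],[0,0,0.01],[0,0,0.03],[0,0,0.04],[0,0,0.04],[0,0,0],[0,0,0]],"yaw":[0,0,0,0,0,0,0,0,0,0,0,0],"jaw":[0.03,0.03,0.062,0.062,0.062,0.062,0.062,0.062,0.062,0.062,0.062,0.062]}' 30
python3 - <<'E'
from h import *
p,P=cloud("top"); np.savez("top5",p=p,P=P); save("t5",cv2.resize(p[190:260,165:285],(720,420),interpolation=cv2.INTER_CUBIC))
S=P.reshape(-1,3); m=(abs(S[:,2]-56)<4)&(S[:,0]>300)&(S[:,0]<430)&(S[:,1]>80)&(S[:,1]<345)
print(m.sum(),cv2.minAreaRect(S[m][:,:2].astype(np.float32)),np.median(S[m][:,2]))
E
```

```text
t: 10.88
tool_pos: [377.8, 204.1, 321.8]
eef_rot: [179.8, -0.1, 85.4]
contact_force: [-0.8, -0.7, -0.1]
gripper_width: 0.726
finger_force: 0.0
78 ((400.374267578125, 133.35903930664062), (39.54107666015625, 109.05107116699219), 48.76268768310547) 55.663508669971634
```

View pics/t5.png

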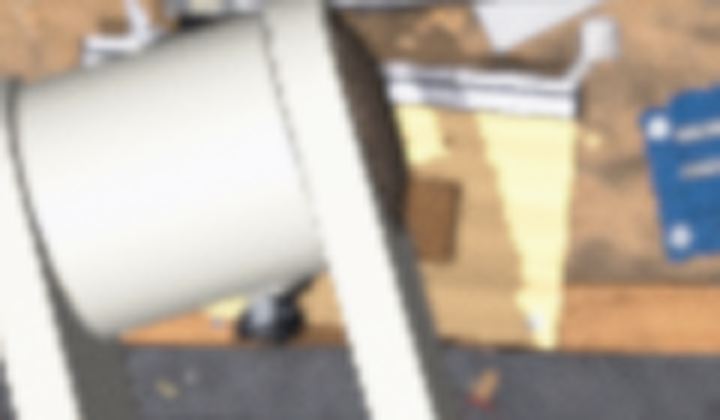

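The offcut lies on the board, with its right end at (410-460, 178-262). Next I turn the fingers along the fence, go to its near side and push.

```bash
python3 -m crank '{"offset":[[-0.01,0.0005,0],[-0.01,0.0005,0],[-0.01,0.0005,0],[-0.01,0.0005,0],[-0.01,0.001,0],[0,0,0],[0,0,0],[0,0,0],[0,0,0],[0,0,0],[0,0,0],[0,0,0]],"yaw":[0.12,0.12,0.12,0.12,0.12,0.12,0.12,0.12,0.12,0.12,0.12,0.12],"jaw":[0.06,0.06,0.06,0.06,0.06,0.06,0.06,0.06,0.06,0.06,0.06,0.06]}' 30
python3 -m crank '{"offset":[[0,0,0],[0,0,0],[0,0,-0.03],[0,0,-0.03],[0,0,-0.03],[0,0,-0.02],[0,0,-0.007],[0,0,0]],"yaw":[0.12,0.01,0,0,0,0,0,0],"jaw":[0.06,0.06,0.06,0.06,0.06,0.06,0.06,0.06]}' 30
```

```text
t: 11.93
tool_pos: [327.3, 206.9, 318.0]
eef_rot: [-179.9, -0.1, 168.3]
contact_force: [0.2, -0.3, 0.1]
gripper_width: 0.7
finger_force: 0.0
t: 12.6
tool_pos: [327.0, 206.8, 200.6]
eef_rot: [-179.9, -0.2, 175.2]
contact_force: [-0.5, 0.7, 0.2]
gripper_width: 0.702
finger_force: 0.0
```

```bash
python3 -m crank '{"offset":[[0.006,-0.0005,0],[0.006,-0.0005,0],[0.006,-0.0005,0],[0.006,-0.0005,0],[0.006,-0.0005,0],[0.005,-0.0004,0],[0.005,-0.0004,0],[0.004,-0.0003,0],[0.002,-0.0001,0],[0,0,0]],"yaw":[0,0,0,0,0,0,0,0,0,0],"jaw":[0.06,0.06,0.06,0.06,0.06,0.06,0.06,0.06,0.06,0.06]}' 30
```

```text
t: 13.43
tool_pos: [374.0, 203.3, 202.1]
eef_rot: [-180.0, 0.0, 175.4]
contact_force: [0.6, 1.3, -0.7]
gripper_width: 0.705
finger_force: 0.0
```

```bash
python3 -m crank '{"offset":[[0.001,0,0],[0.001,0,0],[0.001,-0.0002,0],[0.001,0,0],[0,0,0]],"yaw":[0,0,0,0,0],"jaw":[0.06,0.06,0.06,0.06,0.06]}' 30
```

```text
t: 13.85
tool_pos: [377.7, 203.1, 202.2]
eef_rot: [-180.0, 0.0, 175.4]
contact_force: [-0.0, -0.2, 0.4]
gripper_width: 0.703
finger_force: 0.0
```

```bash
python3 -m crank '{"offset":[[0.001,0,0],[0.001,-0.0002,0],[0.001,0,0],[0,0,0]],"yaw":[0,0,0,0],"jaw":[0.06,0.06,0.06,0.06]}' 30
python3 -m crank '{"offset":[[0.001,0,0],[0.001,-0.0002,0],[0,0,0]],"yaw":[0,0,0],"jaw":[0.06,0.06,0.06]}' 30
```

```text
t: 14.18
tool_pos: [380.8, 202.9, 202.2]
eef_rot: [-180.0, 0.0, 175.4]
contact_force: [0.0, -0.2, -0.3]
gripper_width: 0.703
finger_force: 0.0
t: 14.43
tool_pos: [382.6, 202.7, 202.1]
eef_rot: [-180.0, -0.0, 175.4]
contact_force: [-3.4, 0.7, 0.8]
gripper_width: 0.704
finger_force: 1.5
```

```bash
python3 -m crank '{"offset":[[0.001,0,0],[0.001,0,0],[0,0,0]],"yaw":[0,0,0],"jaw":[0.06,0.06,0.06]}' 30
python3 - <<'E'
from h import *
for n in("top","scene"):
    p,P=cloud(n); np.savez(n+"6",p=p,P=P)
    S=P.reshape(-1,3); m=(abs(S[:,2]-56)<5)&(S[:,0]>360)&(S[:,0]<436)&(S[:,1]>100)&(S[:,1]<275)
    c=p.reshape(-1,3).astype(int); m&=(c[:,0]-c[:,2]>25)
    S=S[m]; print(n,len(S),S.min(0).round(1) if len(S) else 0,S.max(0).round(1) if len(S) else 0)
p=np.load("top6.npz")["p"]; q=np.load("scene6.npz")["p"]
save("b6",np.vstack([cv2.resize(p[190:250,170:290],(600,300),interpolation=cv2.INTER_CUBIC),cv2.resize(q[180:255,150:300],(600,300),interpolation=cv2.INTER_CUBIC)]))
E
```

```text
t: 14.68
tool_pos: [383.4, 202.8, 201.9]
eef_rot: [-180.0, -0.3, 175.4]
contact_force: [-21.8, 0.6, 15.0]
gripper_width: 0.704
finger_force: 11.1
top 42 [389.2 123.8  51.7] [430.8 152.1  60.2]
scene 118 [376.1 138.8  51.1] [433.1 248.8  60.9]
```

View pics/b6.png

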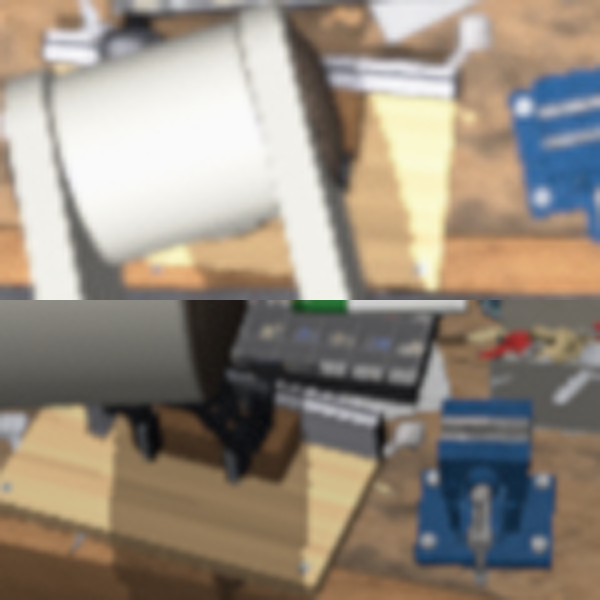

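The offcut is tight along the fence, with 22 N on the fingers. Its right end is at y of about 139, about 20 mm short of the stop. I back off and go round to that end.

```bash
python3 -m crank '{"offset":[[-0.004,0,0],[-0.012,0,0],[0,0,0.03],[0,0,0.035],[0,-0.02,0.02],[0.013,-0.03,0],[0.015,-0.03,0],[0.012,-0.015,0],[0,0,0],[0,0,0]],"yaw":[0,0,0,0,0,0,0,0,0,0],"jaw":[0.06,0.06,0.06,0.06,0.03,0,0,0,0,0]}' 30
```

```text
t: 15.62
tool_pos: [408.4, 107.2, 287.1]
eef_rot: [-180.0, 0.0, 175.3]
contact_force: [-0.3, 0.2, -0.0]
gripper_width: 0.001
finger_force: 0.0
```

```bash
python3 -m crank '{"offset":[[0,0,-0.03],[0,0,-0.03],[0,0,-0.019],[0,0,0],[0.0004,0.005,0],[0.0004,0.005,0],[0.0004,0.005,0],[0.0004,0.005,0],[0.0003,0.004,0],[0.0003,0.003,0],[0.0002,0.002,0],[0,0,0]],"yaw":[0,0,0,0,0,0,0,0,0,0,0,0],"jaw":[0,0,0,0,0,0,0,0,0,0,0,0]}' 30
python3 -m crank '{"offset":[[0.0001,0.001,0],[0.0001,0.001,0],[0.0001,0.001,0],[0,0,0]],"yaw":[0,0,0,0],"jaw":[0,0,0,0]}' 30
```

```text
t: 16.62
tool_pos: [411.0, 137.1, 208.3]
eef_rot: [180.0, 0.0, 175.4]
contact_force: [-0.3, -0.3, 0.0]
gripper_width: 0.003
finger_force: 0.0
t: 16.95
tool_pos: [411.3, 139.8, 208.2]
eef_rot: [-180.0, -0.0, 175.4]
contact_force: [-0.0, -0.4, -0.3]
gripper_width: 0.003
finger_force: 0.1
```

```bash
python3 -m crank '{"offset":[[0.0001,0.001,0],[0.0001,0.001,0],[0.0001,0.001,0],[0,0,0]],"yaw":[0,0,0,0],"jaw":[0,0,0,0]}' 30
python3 -m crank '{"offset":[[0.0001,0.001,0],[0.0001,0.001,0],[0,0,0]],"yaw":[0,0,0],"jaw":[0,0,0]}' 30
```

```text
t: 17.28
tool_pos: [411.6, 142.9, 208.1]
eef_rot: [-180.0, -0.0, 175.4]
contact_force: [0.3, 0.4, -0.9]
gripper_width: 0.001
finger_force: 0.0
t: 17.53
tool_pos: [411.8, 144.9, 208.2]
eef_rot: [-180.0, -0.0, 175.4]
contact_force: [0.0, -0.8, 0.4]
gripper_width: -0.001
finger_force: 0.0
```

```bash
python3 -m crank '{"offset":[[0.0001,0.001,0],[0.0001,0.001,0],[0,0,0]],"yaw":[0,0,0],"jaw":[0,0,0]}' 30
python3 -m crank '{"offset":[[0.0001,0.001,0],[0.0001,0.001,0],[0,0,0]],"yaw":[0,0,0],"jaw":[0,0,0]}' 30
python3 - <<'E'
from h import *
p,P=cloud("scene"); np.savez("scene7",p=p,P=P)
save("s7",cv2.resize(p[180:255,150:300],(800,400),interpolation=cv2.INTER_CUBIC))
E
```

```text
t: 17.78
tool_pos: [412.0, 146.5, 208.1]
eef_rot: [-179.9, -0.0, 175.4]
contact_force: [-1.3, -8.9, 1.7]
gripper_width: -0.002
finger_force: 4.0
t: 18.03
tool_pos: [412.1, 147.5, 208.1]
eef_rot: [-179.7, -0.0, 175.4]
contact_force: [-3.2, -27.4, 7.3]
gripper_width: -0.005
finger_force: 13.7
```

View pics/s7.png

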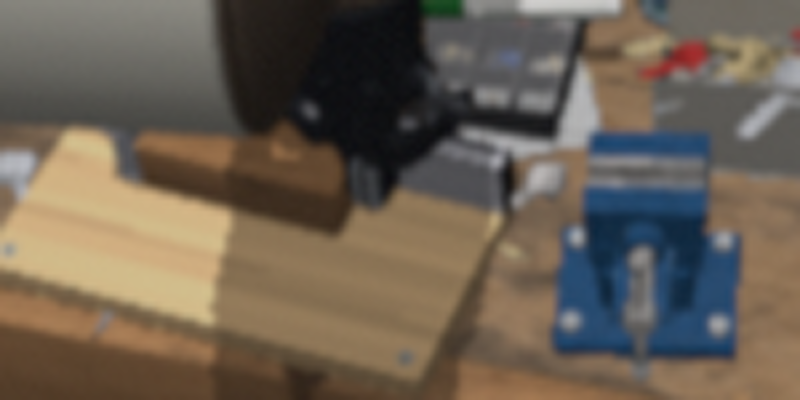

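The offcut is home against both the fence and the stop, with 27 N on its end. I retreat and set up the final push from the near side, high on the face with the fingers spread.

```bash
python3 -m crank '{"offset":[[0,-0.002,0],[0,-0.008,0],[0,0,0.03],[0,0,0.03],[-0.01,0.02,0.02],[-0.018,0.03,0],[-0.02,0.03,0],[0,0,0],[0,0,-0.03],[0,0,-0.03],[0,0,-0.016],[0,0,0]],"yaw":[0,0,0,0,0,0,0,0,0,0,0,0],"jaw":[0,0,0,0,0.03,0.06,0.06,0.06,0.06,0.06,0.06,0.06]}' 30
python3 -m crank '{"offset":[[0.005,0,0],[0.005,0,0],[0.003,0,0],[0,0,0]],"yaw":[0,0,0,0],"jaw":[0.06,0.06,0.06,0.06]}' 30
```

```text
t: 19.08
tool_pos: [363.2, 218.2, 209.2]
eef_rot: [-179.9, -0.3, 175.4]
contact_force: [-0.4, 0.4, -0.9]
gripper_width: 0.704
finger_force: 0.0
t: 19.42
tool_pos: [378.3, 218.8, 213.3]
eef_rot: [180.0, 0.1, 175.3]
contact_force: [0.5, -0.5, -0.4]
gripper_width: 0.705
finger_force: 0.0
```

```bash
python3 -m crank '{"offset":[[0.002,0,0],[0.001,0,0],[0.001,0,0],[0.001,0,0],[0,0,0]],"yaw":[0,0,0,0,0],"jaw":[0.06,0.06,0.06,0.06,0.06]}' 30
python3 -m crank '{"offset":[[0.001,0,0],[0.0005,0,0],[0,0,0]],"yaw":[0,0,0],"jaw":[0.06,0.06,0.06]}' 30
```

```text
t: 19.83
tool_pos: [382.3, 218.7, 212.2]
eef_rot: [-180.0, 0.0, 175.4]
contact_force: [0.2, 1.1, 0.5]
gripper_width: 0.698
finger_force: 0.0
t: 20.08
tool_pos: [383.7, 218.8, 212.1]
eef_rot: [-180.0, -0.0, 175.4]
contact_force: [-1.1, 0.4, -0.1]
gripper_width: 0.701
finger_force: 0.0
```

Contact is starting. I add the diagonal component now: +x together with -z.

```bash
python3 -m crank '{"offset":[[0.001,0,0],[0.0005,0,-0.0005],[0,0,0],[0,0,0]],"yaw":[0,0,0,0],"jaw":[0.06,0.06,0.06,0.06]}' 30
python3 -m crank '{"offset":[[0.0003,0,-0.0005],[0,0,0],[0,0,0]],"yaw":[0,0,0],"jaw":[0.06,0.06,0.06]}' 30
```

```text
t: 20.42
tool_pos: [384.4, 218.8, 211.4]
eef_rot: [-180.0, -0.2, 175.4]
contact_force: [-12.7, 2.4, 7.0]
gripper_width: 0.698
finger_force: 6.5
t: 20.67
tool_pos: [384.5, 218.9, 210.9]
eef_rot: [-180.0, -0.2, 175.4]
contact_force: [-16.6, 1.4, 9.6]
gripper_width: 0.705
finger_force: 7.9
```

```bash
python3 -m crank '{"offset":[[0,0,-0.0005],[0,0,-0.0005],[0,0,0],[0,0,0]],"yaw":[0,0,0,0],"jaw":[0.06,0.06,0.06,0.06]}' 30
python3 -m crank '{"offset":[[0,0,-0.0005],[0,0,-0.0005],[0,0,0],[0,0,0]],"yaw":[0,0,0,0],"jaw":[0.06,0.06,0.06,0.06]}' 30
```

```text
t: 21.0
tool_pos: [384.5, 218.9, 210.0]
eef_rot: [-180.0, -0.2, 175.4]
contact_force: [-15.7, 2.9, 9.0]
gripper_width: 0.7
finger_force: 8.0
t: 21.33
tool_pos: [384.5, 219.0, 208.9]
eef_rot: [-180.0, -0.2, 175.4]
contact_force: [-15.8, 2.5, 9.5]
gripper_width: 0.7
finger_force: 8.1
```

The fingers are sliding at a friction of about 0.6. I want to know how much of the down force the fence takes, so I measure the offcut's own friction by dragging it a little along the fence.

```bash
python3 -m crank '{"offset":[[0,-0.001,0],[0,-0.001,0],[0,-0.001,0]],"yaw":[0,0,0],"jaw":[0.06,0.06,0.06]}' 30
python3 -m crank '{"offset":[[0,-0.001,0],[0,-0.001,0]],"yaw":[0,0],"jaw":[0.06,0.06]}' 30
python3 -m crank '{"offset":[[0,0,0],[0,0,0],[0,0,0],[0,0,0]],"yaw":[0,0,0,0],"jaw":[0.06,0.06,0.06,0.06]}' 30
```

```text
t: 21.58
tool_pos: [384.3, 216.3, 208.8]
eef_rot: [179.9, -0.2, 175.4]
contact_force: [-16.6, 12.2, 5.3]
gripper_width: 0.705
finger_force: 8.5
t: 21.75
tool_pos: [384.2, 214.3, 208.7]
eef_rot: [179.9, -0.2, 175.4]
contact_force: [-16.8, 13.2, 4.8]
gripper_width: 0.705
finger_force: 9.0
t: 22.08
tool_pos: [384.2, 214.3, 208.7]
eef_rot: [180.0, -0.2, 175.4]
contact_force: [-17.4, 10.5, 4.8]
gripper_width: 0.705
finger_force: 8.7
```

```bash
cat > end.py <<'E'
from h import *
import sys
p,P=cloud("scene"); np.savez(sys.argv[1],p=p,P=P)
for n in ("scene6.npz","scene7.npz",sys.argv[1]+".npz"):
    D=np.load(n); p,P=D["p"].astype(int),D["P"]; S=P.reshape(-1,3); c=p.reshape(-1,3)
    x=S[:,0]; m=(S[:,2]>25)&(S[:,2]<60)&(x>385)&(x<425)&(S[:,1]>110)&(S[:,1]<275)&(c[:,0]-c[:,2]>20)
    # board frame coordinate along the fence
    s=S[m]@np.array([0.082,0.9966,0]); print(n,m.sum(),np.percentile(s,[0,1,2,5,98]).round(1))
E
python3 end.py scene8
```

```text
scene6.npz 271 [144.5 172.4 172.6 173.7 271.1]
scene7.npz 489 [168.2 183.9 194.1 196.1 303.8]
scene8.npz 262 [152.7 193.3 194.  194.5 303. ]
```

```bash
python3 -m crank '{"offset":[[0,0.0015,0],[0,0.0015,0],[0,0.0015,0],[0,0.0015,0],[0,0,0]],"yaw":[0,0,0,0,0],"jaw":[0.06,0.06,0.06,0.06,0.06]}' 30
python3 -m crank '{"offset":[[0.0005,0,-0.0004],[0.0005,0,-0.0004],[0.0004,0,-0.0004],[0,0,0],[0,0,0]],"yaw":[0,0,0,0,0],"jaw":[0.06,0.06,0.06,0.06,0.06]}' 30
```

```text
t: 22.55
tool_pos: [384.5, 219.5, 208.3]
eef_rot: [-179.9, -0.2, 175.4]
contact_force: [-9.0, -2.8, -1.5]
gripper_width: 0.701
finger_force: 4.7
t: 22.97
tool_pos: [385.0, 219.8, 207.3]
eef_rot: [-179.9, -0.4, 175.4]
contact_force: [-25.9, 0.4, 15.0]
gripper_width: 0.702
finger_force: 13.2
```

```bash
python3 -m crank '{"offset":[[0.0004,0.0003,-0.0004],[0.0004,0.0002,-0.0005],[0,0,-0.0005],[0,0,0],[0,0,0]],"yaw":[0,0,0,0,0],"jaw":[0.06,0.06,0.06,0.06,0.06]}' 30
python3 -m crank '{"offset":[[0,0,0],[0,0,0],[0,0,0],[0,0,0],[0,0,0],[0,0,0],[0,0,0],[0,0,0],[0,0,0],[0,0,0],[0,0,0],[0,0,0]],"yaw":[0,0,0,0,0,0,0,0,0,0,0,0],"jaw":[0.06,0.06,0.06,0.06,0.06,0.06,0.06,0.06,0.06,0.06,0.06,0.06]}' 30
python3 end.py scene9
python3 - <<'E'
from h import *
p=np.load("scene9.npz")["p"]; save("s9",cv2.resize(p[185:250,160:290],(800,400),interpolation=cv2.INTER_CUBIC))
E
```

```text
t: 23.38
tool_pos: [385.4, 220.4, 205.8]
eef_rot: [-179.9, -0.5, 175.4]
contact_force: [-33.8, 2.9, 18.8]
gripper_width: 0.704
finger_force: 16.9
t: 24.38
tool_pos: [385.4, 220.4, 205.8]
eef_rot: [-179.9, -0.5, 175.4]
contact_force: [-33.2, 1.6, 19.4]
gripper_width: 0.701
finger_force: 16.9
scene6.npz 271 [144.5 172.4 172.6 173.7 271.1]
scene7.npz 489 [168.2 183.9 194.1 196.1 303.8]
scene9.npz 277 [150.9 162.8 193.6 194.4 287. ]
```

View pics/s9.png

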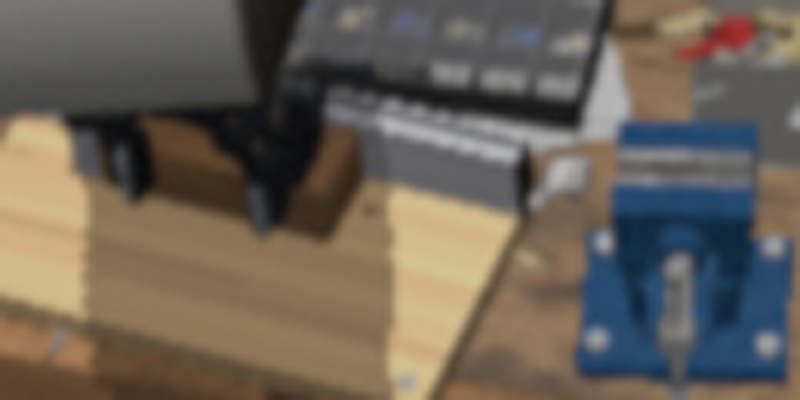

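The fingers press on the near face, and the offcut sits along the fence with its right front corner at (325,240), the same world pixel as in the earlier picture at the stop. I check that below a pixel.

Run:
```python
from h import *
g=lambda n: cv2.cvtColor(np.load(n)["p"],cv2.COLOR_RGB2GRAY).astype(np.float32)
a=g("scene7.npz")
K=r.calibration("scene"); print("px/mm ~",518/1200)
for n in("scene8.npz","scene9.npz"):
    b=g(n)
    for (r0,r1,c0,c1) in [(211,230,206,222),(208,230,208,220)]:
        W=np.eye(2,3,dtype=np.float32)
        try:
            cc,W=cv2.findTransformECC(a[r0:r1,c0:c1],b[r0:r1,c0:c1],W,cv2.MOTION_TRANSLATION,(3,200,1e-6)); print(n,cc,W[:,2])
        except cv2.error as e: print(n,"fail")
```

```text
px/mm ~ 0.43166666666666664
scene8.npz 0.8301890134765515 [-2.7759016  -0.17646138]
scene8.npz 0.797273185635321 [ 0.20838222 -0.16633576]
scene9.npz 0.8397946026790105 [-0.59975404 -0.3359462 ]
scene9.npz 0.8542232092405512 [ 1.2198776 -0.4467315]
```

The image check is too coarse to settle the stop gap after the drag. I redo the end push and then press again without any sideways drag.

```bash
python3 -m crank '{"offset":[[-0.005,0,0.001],[-0.012,0,0],[0,0,0.03],[0,0,0.035],[0.01,-0.03,0.015],[0.017,-0.035,0],[0.017,-0.022,0],[0,0,0],[0,0,0],[0,0,-0.03],[0,0,-0.03],[0,0,-0.018]],"yaw":[0,0,0,0,0,0,0,0,0,0,0,0],"jaw":[0.06,0.06,0.06,0.06,0.03,0,0,0,0,0,0,0]}' 30
python3 -m crank '{"offset":[[0,0,0],[0,0,0]],"yaw":[0,0],"jaw":[0,0]}' 30
```

```text
t: 25.43
tool_pos: [413.2, 133.8, 207.2]
eef_rot: [-180.0, -0.1, 175.4]
contact_force: [-0.7, -0.7, -0.8]
gripper_width: 0.004
finger_force: 0.0
t: 25.6
tool_pos: [414.1, 133.8, 209.5]
eef_rot: [-180.0, -0.1, 175.4]
contact_force: [-0.0, -0.2, 0.9]
gripper_width: 0.0
finger_force: 0.0
```

```bash
python3 -m crank '{"offset":[[0,0.004,0],[0,0.003,0],[0,0.002,0],[0,0.001,0],[0,0.001,0],[0,0,0]],"yaw":[0,0,0,0,0,0],"jaw":[0,0,0,0,0,0]}' 30
python3 -m crank '{"offset":[[0,0.001,0],[0,0.001,0],[0,0.0005,0],[0,0,0],[0,0,0]],"yaw":[0,0,0,0,0],"jaw":[0,0,0,0,0]}' 30
```

```text
t: 26.1
tool_pos: [414.7, 144.4, 209.8]
eef_rot: [180.0, 0.0, 175.4]
contact_force: [-0.3, -0.6, -0.1]
gripper_width: 0.001
finger_force: 0.0
t: 26.52
tool_pos: [414.7, 146.3, 209.6]
eef_rot: [-179.9, -0.0, 175.4]
contact_force: [-0.9, -8.0, 3.0]
gripper_width: -0.001
finger_force: 4.4
```

```bash
python3 -m crank '{"offset":[[0,0.0005,0],[0,0.0005,0],[0,0,0],[0,0,0]],"yaw":[0,0,0,0],"jaw":[0,0,0,0]}' 30
python3 -m crank '{"offset":[[0,-0.002,0],[0,-0.008,0],[0,0,0.03],[0,0,0.03],[-0.012,0.02,0.02],[-0.018,0.03,0],[-0.02,0.032,0],[0,0,0],[0,0,-0.03],[0,0,-0.03],[0,0,-0.018],[0,0,0]],"yaw":[0,0,0,0,0,0,0,0,0,0,0,0],"jaw":[0,0,0,0,0.03,0.06,0.06,0.06,0.06,0.06,0.06,0.06]}' 30
python3 -m crank '{"offset":[[0.004,0,0],[0.004,0,0],[0.003,0,0],[0.001,0,0],[0,0,0]],"yaw":[0,0,0,0,0],"jaw":[0.06,0.06,0.06,0.06,0.06]}' 30
```

```text
t: 26.85
tool_pos: [414.7, 146.8, 209.6]
eef_rot: [-179.8, -0.0, 175.4]
contact_force: [-2.0, -16.9, 5.1]
gripper_width: 0.001
finger_force: 9.0
t: 27.85
tool_pos: [363.6, 219.1, 208.4]
eef_rot: [-179.9, -0.3, 175.4]
contact_force: [-0.5, 0.5, -0.5]
gripper_width: 0.703
finger_force: 0.0
t: 28.27
tool_pos: [377.3, 219.7, 212.3]
eef_rot: [180.0, 0.1, 175.4]
contact_force: [0.3, 0.2, 0.3]
gripper_width: 0.699
finger_force: 0.0
```

```bash
python3 -m crank '{"offset":[[0.002,0,0],[0.002,0,0],[0.001,0,0],[0.001,0,0],[0.0005,0,0],[0,0,0]],"yaw":[0,0,0,0,0,0],"jaw":[0.06,0.06,0.06,0.06,0.06,0.06]}' 30
python3 -m crank '{"offset":[[0.001,0,-0.0005],[0.0005,0,-0.0005],[0.0005,0,-0.0005],[0,0,-0.0005],[0,0,0],[0,0,0]],"yaw":[0,0,0,0,0,0],"jaw":[0.06,0.06,0.06,0.06,0.06,0.06]}' 30
```

```text
t: 28.77
tool_pos: [383.3, 219.7, 211.5]
eef_rot: [-180.0, -0.0, 175.4]
contact_force: [0.2, -0.1, -0.1]
gripper_width: 0.702
finger_force: 0.0
t: 29.27
tool_pos: [384.4, 219.9, 209.3]
eef_rot: [-180.0, -0.2, 175.4]
contact_force: [-11.8, 2.6, 7.0]
gripper_width: 0.701
finger_force: 6.1
```

```bash
python3 -m crank '{"offset":[[0.0005,0,-0.0005],[0.0005,0,-0.0005],[0.0005,0,-0.0005],[0.0005,0,-0.0005],[0,0,-0.0005],[0,0,0],[0,0,0]],"yaw":[0,0,0,0,0,0,0],"jaw":[0.06,0.06,0.06,0.06,0.06,0.06,0.06]}' 30
```

```text
t: 29.85
tool_pos: [385.2, 220.0, 206.5]
eef_rot: [-180.0, -0.4, 175.4]
contact_force: [-30.6, 4.5, 18.9]
gripper_width: 0.703
finger_force: 15.3
```

Forces are steady at 31 N into the fence and 19 N down, and the robot touches neither fence nor board. Handing in.

```bash
python3 -m crank '{"offset":[[0,0,0],[0,0,0],[0,0,0],[0,0,0]],"yaw":[0,0,0,0],"jaw":[0.06,0.06,0.06,0.06]}' 30
python3 -c "
from workcell import r
print(r.job_done())"
```

```text
t: 30.18
tool_pos: [385.2, 220.0, 206.5]
eef_rot: [-180.0, -0.4, 175.4]
contact_force: [-29.7, 4.9, 18.6]
gripper_width: 0.703
finger_force: 15.3
the job is handed in; nothing more can be done
None
```

I handed the job in at about 30 s with the stop down and the offcut seated against the fence and stop, held by a diagonal push of about 30 N into the fence and 19 N down; no verdict came back, and the force actually reaching the bed could not be measured.

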